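# Brush the broken cutter chunks off the drill table

## Robot

A 6-joint arm with a two-finger parallel gripper is mounted at the origin on the work surface. World frame = base frame: x ahead of the robot, y to its left, z up, the work surface at z = 0. Lengths are in m, angles in rad, forces in N, time in s.
With the tool pointing down it reaches from about 0.35 to 0.975 m from the base axis. Payload 4.9 kg.
Tool frame: the origin (TCP) lies on the centre line of the jaws, within the pads' length; the fingertips stand 25 mm ahead of it and the grasp point (between the pads) lies 6 mm ahead of it (bot.finger_overhang is the z of the fingertips in the tool frame, in m); z points along the fingers, y is the line along which they close (so a half turn about z gives the same grasp; the last joint's range is limited). The gripper opens to 85 mm and grips with 20 to 120 N. Pads are 22 mm wide; open, the fingers measure 114 mm over their backs; the gripper's body (76 mm by 85 mm) begins 54 mm behind the grasp point. The pads swing forward as they close: fully open they stand 13 mm farther back than shut.
Start: joints at [1.086, 0.053, 1.613, -0, 1.476, -0.119], TCP at [0.224, 0.584, 0.256] pointing down, gripper open.
Joint ranges: [-3.01, 3.01], [-1.01, 2.22], [0.06, 2.58], [-1.02, 4.17], [0.09, 2.62], [-3.14, 3.14]. Speed limits (rad/s): [2.57, 2.57, 3.14, 3.14, 3.14, 3.14].

## Interface

Orientations are given as a unit quaternion [w, x, y, z].
In Python, from plant import bot gives the robot as it stands.
- The arm moves only by the shell command python3 inch.py FILE, which reads ROWS from the file FILE. ROWS is a JSON object whose key "segments" holds a list of rows, 1 to 5 of them, each of 5 numbers: the finger opening in m, then dx, dy, dz in mm, then a turn about the tool's z in rad; each row is the pose to reach, as a shift and turn from the pose commanded when the command began, along the tool's axes at that moment; what a row does not reach only later rows make up. A row lasts 1/12 s, in which the tool goes at most 0.0417 m and 0.125 rad, less where a joint would pass 70% of its speed; a pose out of reach is approached as far as the arm can. The fingers move at their own pace and stop on an object; the grip force is fixed at half the most. Time passes only in rows, so rows that do not move let the fingers close. It prints the time, the measured TCP pose, the force, the opening and the grip force at its end. Input that does not fit is refused with a message, and nothing moves.
- bot.observe(): the state, without advancing time (a new reading comes with each control period).
- bot.capture(name): name is "scene" or "top"; returns a dict with "image" (420x560x3 uint8, red, green, blue), "intrinsics" (3x3 intrinsics, pixels), "distortion" ([k1, k2, p1, p2, k3] as OpenCV has them; the pictures are not rectified), "view" (4x4, takes a point from world to camera coordinates). Camera axes: x right, y down, z forward; pixel columns grow to the right and rows downward; lengths in m; the calibration is good to about 2 mm. A picture is of the moment at which its call begins. There is no depth.
- bot.sign_off(): hands the job in; it is judged then, once.
The state is a dict: "time": time; "joint_pos": joint angles; "qvel": joint speeds; "tau": joint torques, N m; "ee_pos": TCP position; "tcp_rot": TCP orientation; "wrist_force": force on the tool from outside, world axes, zero at the start; "wrist_torque": the same for the moment, N m; "gripper_width": finger opening in m; "grip_force": force on a finger pad.
Only numpy, scipy, OpenCV 4.12 (cv2) and the standard library are available. Lean on these libraries where they do the work, as an engineer would, in place of code of your own. Each camera call takes 0.05 s, during which the arm holds its last target. There are 200 camera calls.

## Task

Pick up the bench brush and with it sweep all five scrap pieces along the two channels of the drill table into the red scrap tray, which may be at either end; touch the scrap with the brush only. Do not touch the drill chuck or its bit, do not bump the drill with the arm, and leave everything else on the bench and in the green tray where it is. Then stand the brush on its bristles on the yellow mat and let go.

Things in the scene. Friction and masses are not known exactly. Their poses are not given: they have to be found in the camera images.
- press: Bench drill, fixed. Origin: on the bench under the middle of its drill table; x away from the robot to the column, y along the table's channels, z up. Drill table: dark grey block 192 (x) by 260 (y) mm, top 70 mm above the bench, with three steel ribs along y rising 12 mm above that: at x = -91 (10 wide), 0 (12 wide), +91 mm (10 wide). Column 56 mm across at x = +235 mm, its foot from x = +130 mm.
- front_channel (a point): Centre of the floor of the drill table's channel nearer the robot: 46 mm to -x of the press origin, 70 mm above the bench; axes as the press. Each channel is 80 mm wide between ribs 12 mm high, runs along y, is 260 mm long and open at both ends.
- rear_channel (a point): Centre of the floor of the channel farther from the robot: 46 mm to +x of the press origin, 70 mm above the bench; the same sizes and axes as the front channel. The drill head and chuck hang over it.
- drill_head (a point): Middle of the lower front edge of the blue drill head that overhangs the rear channel: 10 mm to +x of the press origin, 300 mm above the bench. The head is 90 mm wide (y), 130 mm high and runs 275 mm back (+x) from here. Under it, 66 mm behind this edge, a collar 52 mm across reaches down to 245 mm above the bench.
- chuck: Steel drill chuck, 38 mm across, with a short brass-coloured drill bit (10 mm across), fixed under the drill head at x = +76 mm, y = 0 of the press, over the rear channel. Origin: tip of the bit, 155 mm above the bench (85 mm above the channel floor); the chuck itself starts 20 mm above the tip. Must not be touched.
- scrap_tray: Red open scrap tray, fixed, 190 (x) by 120 (y) by 50 mm high, walls and floor 4 to 5 mm; origin: centre of its underside. It stands beside the left or the right end of the drill table, 6 mm off it, turned like the press, and reaches past both channels. Which end varies.
- scrap_tray_in (a point): Centre of the inner floor of the red scrap tray, axes as the tray
- good_tray: Green tray of good inserts, the same size as the red one, fixed at the other end of the drill table; origin: centre of its underside. No scrap may go in.
- mat: Yellow mat, fixed to the bench, 150 by 100 by 4 mm thick; the brush's place, to the left or right on the bench. Origin: centre of its underside.
- brush: Rigid bench brush, 180 g. Origin: centre of the underside of the bristles. Head 70 (x) by 28 (y) mm, 45 mm high: black bristles 30 mm, orange back. From the middle of its top an orange handle, 20 mm wide in y, 26 mm deep, runs 120 mm up and towards -x, leaning 30 degrees from vertical. Stands on its bristles on the mat, -x (handle) towards the robot within 0.5 rad.
- brush_grip (a point): Grip point on the brush's handle axis, 80 mm up the handle from the head: 40 mm towards -x and 114 mm above the brush's origin; 20 mm wide across y
- scrap0: Scrap piece, light grey block 24 x 20 x 18 mm, about 50 g, loose in the rear channel of the drill table; origin: centre of its underside as it first lies
- scrap1: Scrap piece, light grey L-shaped chunk 26 x 25 x 18 mm, about 50 g, loose in the rear channel of the drill table; origin: centre of its underside as it first lies
- scrap2: Scrap piece, light grey hexagonal stub 26 mm across, 20 mm high, about 50 g, loose in the rear channel of the drill table; origin: centre of its underside as it first lies
- scrap3: Scrap piece, light grey stepped lump 22 x 26 x 20 mm, about 50 g, loose in the front channel of the drill table; origin: centre of its underside as it first lies
- scrap4: Scrap piece, light grey bar end 18 x 30 x 16 mm, about 50 g, loose in the front channel of the drill table; origin: centre of its underside as it first lies
- mill_a: Bystander: standing blue-bodied mill with rough grey head, 60 mm across, 125 mm high; origin at the centre of its underside
- mill_b: Bystander: standing blue-bodied mill with rough grey head, 60 mm across, 110 mm high; origin at the centre of its underside
- jar: Bystander: blue jar with black cap, 64 mm across, 100 mm high; origin at the centre of its underside
- wrench: Bystander: steel wrench lying flat, about 10 mm thick and 150 mm long; origin at its middle underneath
- collar: Bystander: steel collar lying flat, 80 mm across, 25 mm high; origin at the centre of its underside
- insert0: Bystander: good brass-coloured square insert, 24 x 24 x 12 mm, in the green tray; origin at the centre of its underside
- insert1: Bystander: good brass-coloured square insert, 24 x 24 x 12 mm, in the green tray; origin at the centre of its underside

How it is judged:
On the way, in this order (a step that is already met when the one before it is completed fails the run):
1. the brush is lifted off its mat (height (world z) of brush above 0.05 m), for 0.2 s.
2. all five scrap pieces lie in the red tray (x of scrap0 in the frame of scrap_tray_in between -0.09 and 0.09 m and y of scrap0 in the frame of scrap_tray_in between -0.056 and 0.056 m and z of scrap0 in the frame of scrap_tray_in between -0.01 and 0.05 m and x of scrap1 in the frame of scrap_tray_in between -0.09 and 0.09 m and y of scrap1 in the frame of scrap_tray_in between -0.056 and 0.056 m and z of scrap1 in the frame of scrap_tray_in between -0.01 and 0.05 m and x of scrap2 in the frame of scrap_tray_in between -0.09 and 0.09 m and y of scrap2 in the frame of scrap_tray_in between -0.056 and 0.056 m and z of scrap2 in the frame of scrap_tray_in between -0.01 and 0.05 m and x of scrap3 in the frame of scrap_tray_in between -0.09 and 0.09 m and y of scrap3 in the frame of scrap_tray_in between -0.056 and 0.056 m and z of scrap3 in the frame of scrap_tray_in between -0.01 and 0.05 m and x of scrap4 in the frame of scrap_tray_in between -0.09 and 0.09 m and y of scrap4 in the frame of scrap_tray_in between -0.056 and 0.056 m and z of scrap4 in the frame of scrap_tray_in between -0.01 and 0.05 m), for 0.2 s.
At the end, for the whole second after the job is handed in: All five scrap pieces lie in the red tray (origins inside its walls, less than 50 mm above its floor) and the brush stands on its bristles on the yellow mat (origin within 50 mm of the mat's centre, upright within 0.15 rad), all at rest (all of step 2 and horizontal distance between brush and mat below 0.05 m and height (world z) of brush below 0.012 m and angle between brush's own z axis and vertical below 0.15 rad and linear speed of each of scrap0, scrap1, scrap2, scrap3, scrap4, brush below 0.02 m/s); the robot touches nothing.
It fails at once if the chuck or its drill bit is touched (contact force between chuck and anything else above 1 N).
It fails at once if the drill is struck or leant on by the robot (contact force between press and the arm above 10 N).
It fails at once if a scrap piece is touched by the fingers or arm instead of the brush (contact force between any of the fingers, the arm and scrap0 above 0.5 N or contact force between any of the fingers, the arm and scrap1 above 0.5 N or contact force between any of the fingers, the arm and scrap2 above 0.5 N or contact force between any of the fingers, the arm and scrap3 above 0.5 N or contact force between any of the fingers, the arm and scrap4 above 0.5 N).
It fails at once if a bystander is moved more than 25 mm (distance of any of mill_a, mill_b, jar, wrench, collar, insert0, insert1 from where it was at the start of the episode above 0.025 m).
It also fails if it takes over 72 s, if anything falls off the work surface, if the arm or the gripper's body presses on something with over 40 N, if the wrist force passes 120 N, or if a joint passes its speed limit or range.

## Working session

There is one attempt and no reset: what is moved stays moved. The work goes in short steps, Python scripts to look and compute and a shell command to move; the robot and the scene stay as the last step left them, time stands still between calls to the robot, and variables do not carry over. Pictures are saved under pics/ and viewed, at most 10 in all, crops included, and the job is handed in when it is done.

```bash
ls; mkdir -p pics; cat > h.py <<'E'
import numpy as np, cv2
from plant import bot
def snap(cam,name):
    c=bot.capture(cam); cv2.imwrite('pics/'+name+'.png',c['image'][:,:,::-1])
    np.savez('pics/'+name+'.npz',K=c['intrinsics'],D=c['distortion'],V=c['view'],im=c['image']); return c
def px2w(name,uv,z):
    c=np.load('pics/'+name+'.npz'); p=cv2.undistortPoints(np.array([[uv]],float),c['K'],c['D'])[0,0]
    V=c['V'];R=V[:3,:3];t=V[:3,3]; o=-R.T@t; d=R.T@np.array([p[0],p[1],1]); return o+d*(z-o[2])/d[2]
def w2px(name,P):
    c=np.load('pics/'+name+'.npz');V=c['V']
    return cv2.projectPoints(np.array(P,float).reshape(-1,1,3),cv2.Rodrigues(V[:3,:3])[0],V[:3,3],c['K'],c['D'])[0][:,0]
E
python3 - <<'E'
from h import *
np.set_printoptions(precision=4,suppress=True)
for n in('scene','top'):
    c=snap(n,n+'0'); V=c['view']; print(-V[:3,:3].T@V[:3,3],V[2,:3])
print(bot.observe())
E
```

```text
inch.py
pics
plant.py
[0.6503 0.4233 1.0261] [-0.1204 -0.455  -0.8823]
[0.409  0.0023 1.4395] [ 0.0891  0.0051 -0.996 ]
{'time': 0.1, 'joint_pos': array([ 1.086 ,  0.0533,  1.6142,  0.    ,  1.476 , -0.119 ]), 'qvel': array([ 0.0004, -0.0008, -0.0044, -0.0008, -0.0008, -0.0006]), 'tau': array([  0.0006, -39.4901, -37.1366,  -0.0001,   0.0039,  -0.    ]), 'ee_pos': array([0.2233, 0.5832, 0.2552]), 'tcp_rot': array([-0.0003,  0.1819,  0.9833, -0.0009]), 'wrist_force': array([-0.1515, -0.7704, -0.4321]), 'wrist_torque': array([0.0384, 0.0432, 0.011 ]), 'grip_force': 0.0, 'gripper_width': 0.08581277947795725}
```

View pics/scene0.png

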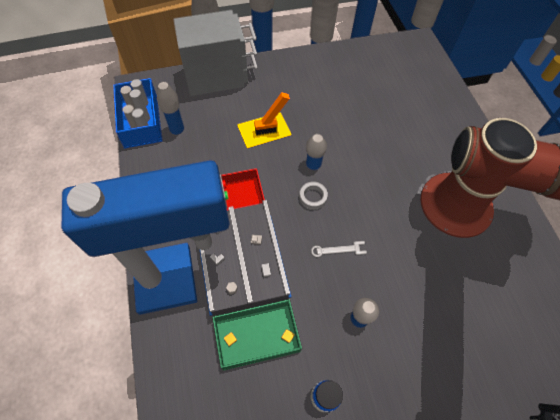

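View pics/top0.png

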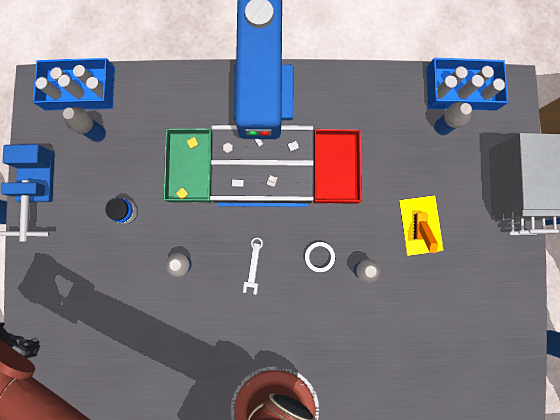

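Scene and top views agree. The red tray is at the -y end (top px ~(337,165)) and the green one at (188,165). The mat and brush are at (420,225), and the scrap is at (228,148), (259,142), (293,146), (237,183) and (272,181).

```bash
python3 - <<'E'
import cv2
a=cv2.imread('pics/top0.png')[115:265,160:450]
cv2.imwrite('pics/c1.png',cv2.resize(a,None,fx=2.75,fy=2.75,interpolation=cv2.INTER_CUBIC))
b=cv2.imread('pics/scene0.png')[80:320,190:350]
cv2.imwrite('pics/c2.png',cv2.resize(b,None,fx=2.5,fy=2.5,interpolation=cv2.INTER_CUBIC))
E
```

```text
(no output)
```

View pics/c1.png

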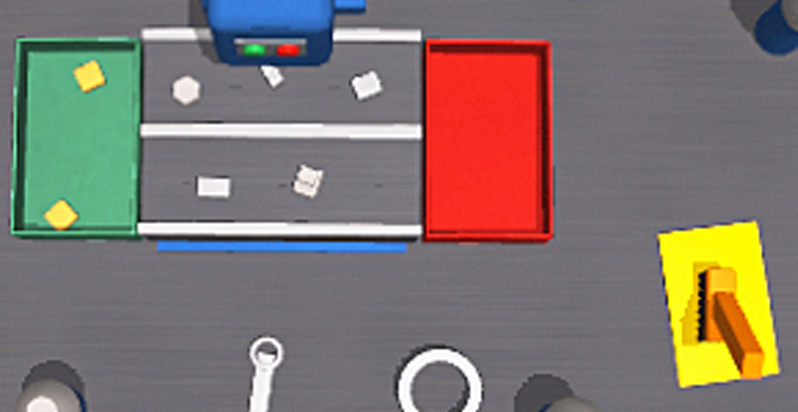

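View pics/c2.png

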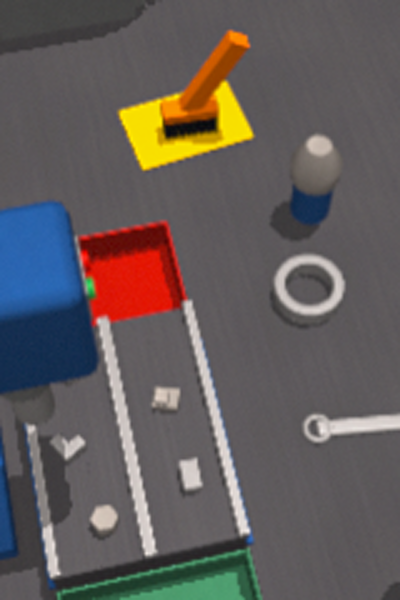

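The crops show rib ends at c1 (138..421, 229/131/35), mat corners (657,235), (757,222), (779,374), (680,388), and the brush head at ~(712,300) with its handle end at ~(750,366).

```bash
python3 - <<'E'
from h import *
np.set_printoptions(precision=4,suppress=True)
f=lambda u,v,z,:px2w('top0',(160+(u+.5)/2.75-.5,115+(v+.5)/2.75-.5),z)
g=lambda u,v,z,:px2w('scene0',(190+(u+.5)/2.5-.5,80+(v+.5)/2.5-.5),z)
for n,u,v in[('frontL',138,229),('frontR',421,229),('midL',141,131),('midR',421,131),('rearL',142,35),('rearR',421,35)]: print(n,f(u,v,.082))
m=[f(*p,.004) for p in[(657,235),(757,222),(779,374),(680,388)]];print('mat',np.array(m)[:,:2].round(3).tolist(),np.mean(m,0))
print('handle end top',f(750,366,.149), 'scene',g(238,38,.149))
print('head top R-front..',f(722,268,.045),f(735,290,.045)); 
print('scene head bottom front edge', g(164,137,.005),g(217,134,.005),g(163,105,.045),g(217,118,.045))
for n,u,v in[('s2',186,90),('s1',272,74),('s0',367,85),('s4',213,187),('s3',308,181)]: print(n,f(u,v,.088))
print('red tray',[f(*p,.05)[:2] for p in[(427,42),(551,42),(551,240),(427,240)]])
print('scene s1',g(70,447,.088),'midrib',g(103,321,.082),g(148,555,.082))
# collars, mills
print('millb',g(318,145,.11),f(575,410,.11))
E
```

```text
frontL [0.5525 0.1654 0.082 ]
frontR [ 0.5527 -0.0942  0.082 ]
midL [0.6436 0.1639 0.082 ]
midR [ 0.6436 -0.0948  0.082 ]
rearL [0.7343 0.1643 0.082 ]
rearR [ 0.7342 -0.0955  0.082 ]
mat [[0.555, -0.331], [0.568, -0.431], [0.419, -0.45], [0.407, -0.351]] [ 0.4875 -0.3906  0.004 ]
handle end top [ 0.4256 -0.3781  0.149 ] scene [ 0.4252 -0.3847  0.149 ]
head top R-front.. [ 0.5199 -0.3834  0.045 ] [ 0.499  -0.3956  0.045 ]
scene head bottom front edge [ 0.52   -0.3755  0.005 ] [ 0.4537 -0.365   0.005 ] [ 0.5159 -0.3933  0.045 ] [ 0.4556 -0.3583  0.045 ]
s2 [0.6808 0.122  0.088 ]
s1 [0.6957 0.0427 0.088 ]
s0 [ 0.6854 -0.0449  0.088 ]
s4 [0.5905 0.0963 0.088 ]
s3 [0.5961 0.0094 0.088 ]
red tray [array([ 0.7351, -0.1035]), array([ 0.7358, -0.2222]), array([ 0.5459, -0.2189]), array([ 0.5457, -0.102 ])]
scene s1 [0.7   0.042 0.088] midrib [ 0.6429 -0.0919  0.082 ] [0.6473 0.1631 0.082 ]
millb [ 0.3663 -0.2431  0.11  ] [ 0.3876 -0.2293  0.11  ]
```

```bash
python3 - <<'E'
import cv2,numpy as np
a=cv2.imread('pics/top0.png')[190:260,395:445]
b=cv2.imread('pics/scene0.png')[85:155,235:295]
r=lambda i:cv2.resize(i,None,fx=7,fy=7,interpolation=cv2.INTER_CUBIC)
cv2.imwrite('pics/c3.png',np.hstack([r(a),r(b)]))
E
```

```text
(no output)
```

View pics/c3.png

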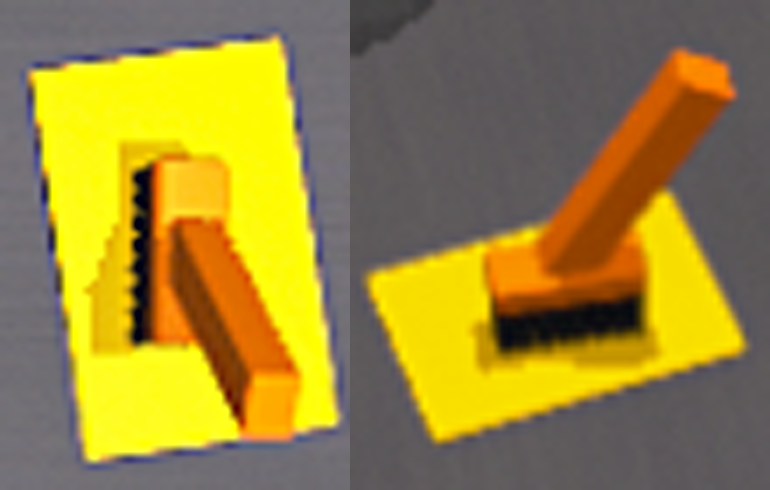

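Brush crop: in the top view the handle end face is at (245,373)–(293,438) and the head's far edge at (160,157)–(228,160). In the scene view the bristle bottom edge runs (150,352)–(293,330).

```bash
python3 - <<'E'
from h import *
from scipy.optimize import least_squares
t=lambda u,v:(395+(u+.5)/7-.5,190+(v+.5)/7-.5)
s=lambda u,v:(235+(u+.5)/7-.5,85+(v+.5)/7-.5)
c=[('top0',t(245,373),(-48.7,10,155.5)),('top0',t(297,375),(-48.7,-10,155.5)),('top0',t(293,438),(-71.3,-10,142.5)),('top0',t(243,437),(-71.3,10,142.5)),
('top0',t(156,156),(35,14,45)),('top0',t(230,158),(35,-14,45)),
('scene0',s(150,352),(35,14,0)),('scene0',s(293,330),(-35,14,0)),('scene0',s(147,308),(35,14,30)),('scene0',s(293,297),(-35,14,30))]
def f(p):
    r=[]
    for n,uv,m in c:
        m=np.array(m)/1000; C,S=np.cos(p[2]),np.sin(p[2])
        r.append(w2px(n,[p[0]+C*m[0]-S*m[1],p[1]+S*m[0]+C*m[1],.004+m[2]])[0]-uv)
    return np.ravel(r)
o=least_squares(f,[.485,-.384,-.1],loss='soft_l1',x_scale=[.01,.01,.1]);print(o.x,f(o.x).reshape(-1,2).round(1))
x,y,a=o.x
for d,h in((40,.114),(52.5,.136),(55,.1403)): print(d,x-d/1e3*np.cos(a),y-d/1e3*np.sin(a),.004+h)
E
```

```text
[ 0.48558485 -0.38187132 -0.04341696] [[ 0.6 -0.1]
 [ 1.3 -0. ]
 [ 0.1  0.5]
 [-0.9  0.3]
 [ 0.5 -0.3]
 [ 0.4 -0.1]
 [-0.6  1.4]
 [ 0.7  1.3]
 [-0.6  1.6]
 [ 0.8 -0.1]]
40 0.44562254122482853 -0.3801351911999292 0.11800000000000001
52.5 0.43313432082906866 -0.3795926496375326 0.14
55 0.43063667674991674 -0.37948414132505326 0.1443
```

The manual's scale: shifts go in mm. Converting my numbers, -0.169 m is -169, -0.106 m is -106.

```bash
R='' ; echo '{"segments": [[0.085, -169, -106, 0, -0.366], [0.085, -169, -106, 0, -0.366], [0.085, -169, -106, 0, -0.366], [0.085, -169, -106, 0, -0.366], [0.085, -169, -106, 0, -0.366]]}' > rows.txt && python3 inch.py rows.txt && echo '{"segments": [[0.085, -60, -190, 0, 0], [0.085, -60, -190, 0, 0], [0.085, -60, -190, 0, 0], [0.085, -60, -190, 0, 0], [0.085, -60, -190, 0, 0]]}' > rows.txt && python3 inch.py rows.txt; python3 -c "
from plant import bot
o=bot.observe();print(o['ee_pos'],o['tcp_rot'],o['joint_pos'],o['time'])"
```

```text
time: 0.52
ee_pos: [0.3441, 0.4223, 0.2557]
tcp_rot: [-0.0, -0.0, 1.0, -0.0]
wrist_force: [0.8, -0.5, -0.2]
gripper_width: 0.0848
grip_force: 0.0
time: 0.93
ee_pos: [0.4036, 0.2316, 0.2558]
tcp_rot: [-0.0, 0.0, 1.0, -0.0]
wrist_force: [0.8, -0.9, 0.5]
gripper_width: 0.0851
grip_force: 0.0
[0.40359121 0.2316315  0.25583387] [-9.42056083e-05  3.88085988e-04  9.99999853e-01 -3.66201843e-04] [ 3.61231665e-01 -3.45054885e-01  1.97060272e+00 -6.19290833e-04
  1.51648017e+00 -1.20875473e+00] 0.9333
```

```bash
echo '{"segments": [[0.085, -10, -204, 0, 0], [0.085, -10, -204, 0, 0], [0.085, -10, -204, 0, 0], [0.085, -10, -204, 0, 0], [0.085, -10, -204, 0, 0]]}' > rows.txt && python3 inch.py rows.txt && echo '{"segments": [[0.085, -10, -204, 0, 0], [0.085, -10, -204, 0, 0], [0.085, -10, -204, 0, 0], [0.085, -10, -204, 0, 0], [0.085, -10, -204, 0, 0]]}' > rows.txt && python3 inch.py rows.txt &&  echo '{"segments": [[0.085, -10, -204, 0, 0.06], [0.085, -10, -204, 0, 0.06], [0.085, -10, -204, 0, 0.06], [0.085, -10, -204, 0, 0.06], [0.085, -10, -204, 0, 0.06]]}' > rows.txt && python3 inch.py rows.txt; python3 - <<'E'
from h import *
o=bot.observe();print(o['ee_pos'],o['tcp_rot'],o['joint_pos'])
for n in('top','scene'): snap(n,n+'1')
a=cv2.imread('pics/top1.png')[130:420,220:460];b=cv2.imread('pics/scene1.png')[0:290,200:480]
cv2.imwrite('pics/c4.png',cv2.resize(np.hstack([a,b]),None,fx=1.5,fy=1.5))
E
```

```text
time: 1.35
ee_pos: [0.4129, 0.0281, 0.256]
tcp_rot: [0.0, 0.0, 1.0, -0.0]
wrist_force: [1.2, 0.7, -0.6]
gripper_width: 0.0851
grip_force: 0.0
time: 1.77
ee_pos: [0.4229, -0.1761, 0.256]
tcp_rot: [-0.0, 0.001, 1.0, -0.0]
wrist_force: [0.7, 0.6, -0.0]
gripper_width: 0.0851
grip_force: 0.0
time: 2.18
ee_pos: [0.433, -0.3802, 0.2556]
tcp_rot: [-0.0, 0.03, 1.0, 0.0]
wrist_force: [1.2, 1.0, 0.1]
gripper_width: 0.0851
grip_force: 0.0
[ 0.43297393 -0.38015071  0.25560262] [-2.58419030e-04  3.04416714e-02  9.99536484e-01  2.33939221e-04] [-8.49638483e-01 -6.20045810e-02  1.72839649e+00 -5.83888738e-05
  1.47589547e+00 -2.35953650e+00]
```

View pics/c4.png

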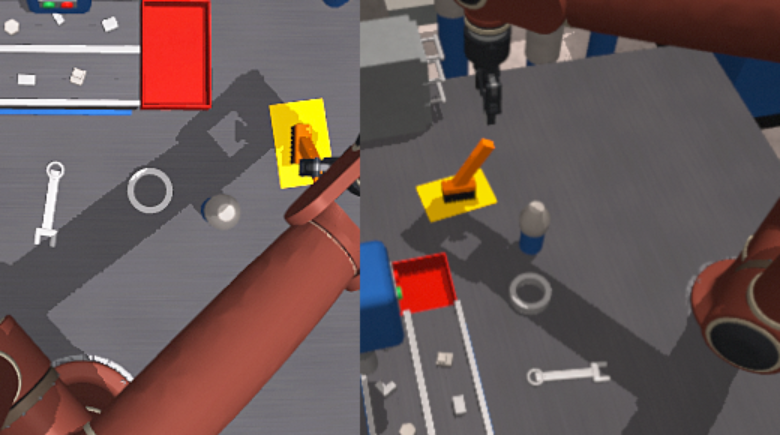

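The image shows the gripper above the handle end, with everything else undisturbed. Next I'll descend and grip high on the handle.

```bash
echo '{"segments": [[0.085, 0, 0, 40, 0], [0.085, 0, 0, 80, 0], [0.085, 0, 0, 110, 0], [0.085, 0, 0, 110, 0], [0.05, 0, 0, 110, 0]]}' > rows.txt && python3 inch.py rows.txt && echo '{"segments": [[0, 0, 0, 0, 0], [0, 0, 0, 0, 0], [0, 0, 0, 0, 0], [0, 0, 0, 0, 0], [0, 0, 0, 0, 0]]}' > rows.txt && python3 inch.py rows.txt ; python3 - <<'E'
from h import *
for z in np.arange(.24,.5,.03): print(round(z,2),w2px('scene1',[.433,-.38,z])[0].round(0), w2px('scene1',[[.393,-.38,z],[.473,-.38,z]]).round(0)[:,0])
cv2.imwrite('pics/x.png',cv2.resize(cv2.imread('pics/scene1.png')[0:100,220:360],None,fx=5,fy=5))
E
```

```text
time: 2.7
ee_pos: [0.4326, -0.3761, 0.1443]
tcp_rot: [-0.002, 0.03, 1.0, 0.002]
wrist_force: [0.1, 0.1, 1.4]
gripper_width: 0.075
grip_force: 0.0
time: 3.12
ee_pos: [0.4344, -0.3787, 0.1485]
tcp_rot: [0.001, 0.03, 1.0, -0.001]
wrist_force: [0.0, -0.2, 4.7]
gripper_width: 0.0188
grip_force: 58.7
0.24 [283.  73.] [298. 269.]
0.27 [284.  64.] [298. 269.]
0.3 [284.  55.] [299. 269.]
0.33 [284.  45.] [300. 269.]
0.36 [284.  35.] [300. 268.]
0.39 [285.  25.] [301. 268.]
0.42 [285.  14.] [302. 268.]
0.45 [285.   2.] [303. 268.]
0.48 [286. -10.] [303. 268.]
```

View pics/x.png

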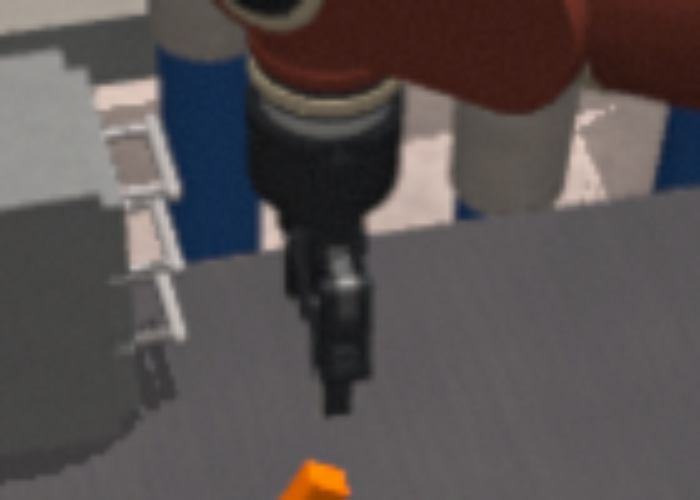

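```bash
python3 - <<'E'
from h import *
np.set_printoptions(precision=3,suppress=True)
c=np.load('pics/scene1.npz');V=c['V'];R=V[:3,:3];o=-R.T@V[:3,3]
j1=-.85; n=np.array([-np.sin(j1),np.cos(j1),0]); f=np.array([np.cos(j1),np.sin(j1),0])
tool=np.array([.433,-.38,.2556]); print('tool along/lat',tool@f,tool@n)
for u,v in[(220+520/5,110/5),(220+580/5,40/5),(220+450/5,95/5),(220+400/5,75/5),(220+320/5,5),(220+330/5,75/5)]:
  p=cv2.undistortPoints(np.array([[[u,v]]],float),c['K'],c['D'])[0,0]; d=R.T@np.array([p[0],p[1],1])
  for lat in(-.05,0.,.05,.075):
    s=(lat-o@n)/(d@n); P=o+d*s; print((u,v),lat,'rel tool along %.3f z %.3f'%((P-tool)@f,P[2]-tool[2]))
E
```

```text
tool along/lat 0.5712592561215085 0.07451081998945347
(324.0, 22.0) -0.05 rel tool along -0.039 z 0.084
(324.0, 22.0) 0.0 rel tool along -0.064 z 0.126
(324.0, 22.0) 0.05 rel tool along -0.090 z 0.168
(324.0, 22.0) 0.075 rel tool along -0.103 z 0.189
(336.0, 8.0) -0.05 rel tool along -0.067 z 0.137
(336.0, 8.0) 0.0 rel tool along -0.091 z 0.176
(336.0, 8.0) 0.05 rel tool along -0.115 z 0.214
(336.0, 8.0) 0.075 rel tool along -0.127 z 0.234
(310.0, 19.0) -0.05 rel tool along 0.004 z 0.074
(310.0, 19.0) 0.0 rel tool along -0.025 z 0.117
(310.0, 19.0) 0.05 rel tool along -0.053 z 0.159
(310.0, 19.0) 0.075 rel tool along -0.067 z 0.181
(300.0, 15.0) -0.05 rel tool along 0.035 z 0.073
(300.0, 15.0) 0.0 rel tool along 0.005 z 0.115
(300.0, 15.0) 0.05 rel tool along -0.025 z 0.158
(300.0, 15.0) 0.075 rel tool along -0.041 z 0.179
(284.0, 5) -0.05 rel tool along 0.087 z 0.081
(284.0, 5) 0.0 rel tool along 0.054 z 0.123
(284.0, 5) 0.05 rel tool along 0.020 z 0.165
(284.0, 5) 0.075 rel tool along 0.003 z 0.186
(286.0, 15.0) -0.05 rel tool along 0.080 z 0.053
(286.0, 15.0) 0.0 rel tool along 0.047 z 0.097
(286.0, 15.0) 0.05 rel tool along 0.014 z 0.141
(286.0, 15.0) 0.075 rel tool along -0.003 z 0.163
```

The manual's scale: shifts go in mm. Converting my numbers, -0.13 m is -130, -0.06 m is -60.

```bash
echo '{"segments": [[0, 0, 0, -20, 0], [0, 0, 0, -60, 0], [0, 0, 0, -100, 0], [0, 0, 0, -130, -0.06], [0, 0, 0, -130, -0.06]]}' > rows.txt && python3 inch.py rows.txt && echo '{"segments": [[0, -40, 200, 0, 0], [0, -40, 200, 0, 0], [0, -40, 200, 0, 0], [0, -40, 200, 0, 0], [0, -40, 200, 0, 0]]}' > rows.txt && python3 inch.py rows.txt && echo '{"segments": [[0, -40, 200, 0, 0], [0, -40, 200, 0, 0], [0, -40, 200, 0, 0], [0, -40, 200, 0, 0], [0, -40, 200, 0, 0]]}' > rows.txt && python3 inch.py rows.txt&& echo '{"segments": [[0, -20, 125, 0, 0], [0, -20, 125, 0, 0], [0, -20, 125, 0, 0], [0, -20, 125, 0, 0], [0, -20, 125, 0, 0]]}' > rows.txt && python3 inch.py rows.txt; python3 - <<'E'
from h import *
o=bot.observe();print(o['ee_pos'],o['tcp_rot'],o['joint_pos'])
for n in('top','scene'): snap(n,n+'2')
a=cv2.imread('pics/top2.png')[90:290,150:350];b=cv2.imread('pics/scene2.png')[120:320,120:320]
cv2.imwrite('pics/c5.png',cv2.resize(np.hstack([a,b]),None,fx=2,fy=2,interpolation=cv2.INTER_CUBIC))
E
```

```text
time: 3.53
ee_pos: [0.4358, -0.3802, 0.2857]
tcp_rot: [0.005, -0.001, 1.0, -0.005]
wrist_force: [0.4, -0.6, -0.1]
gripper_width: 0.0193
grip_force: 59.0
time: 3.95
ee_pos: [0.4732, -0.1754, 0.2755]
tcp_rot: [-0.0, 0.0, 1.0, 0.0]
wrist_force: [0.9, 0.2, -1.9]
gripper_width: 0.0194
grip_force: 59.7
time: 4.37
ee_pos: [0.5131, 0.0248, 0.2757]
tcp_rot: [-0.0, -0.0, 1.0, 0.0]
wrist_force: [1.1, -0.2, -1.4]
gripper_width: 0.0187
grip_force: 59.7
time: 4.78
ee_pos: [0.5329, 0.1493, 0.2753]
tcp_rot: [-0.001, -0.002, 1.0, -0.0]
wrist_force: [-0.9, 0.3, -2.1]
gripper_width: 0.0191
grip_force: 60.0
[0.53291599 0.14930441 0.27529603] [-9.29196837e-04 -2.07761559e-03  9.99997391e-01 -1.94060672e-04] [ 1.38746155e-01 -1.27811531e-01  1.75699394e+00 -1.31517989e-04
  1.51430419e+00 -1.43619786e+00]
```

View pics/c5.png

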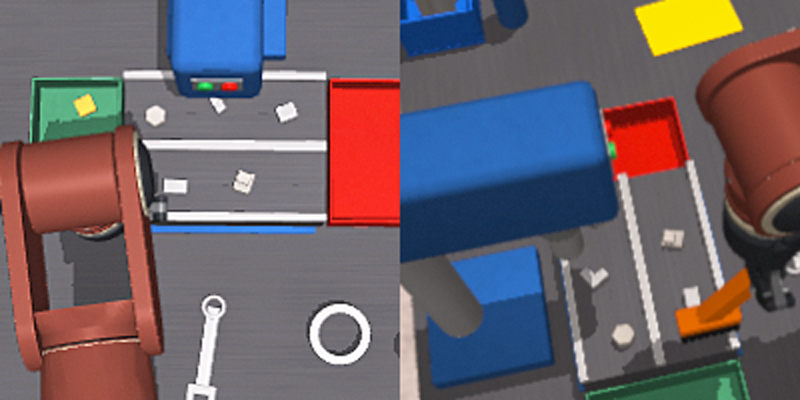

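The view shows the brush held straight at the +y end of the front channel (scene crop (708,320)). All scrap is still in place and the arm's wrist sits above the tool.

```bash
python3 - <<'E'
from h import *
for z in(.45,.5,.55): print('top fwd edge',z,px2w('top2',(190,155),z), 'sides',px2w('top2',(152,172),z)[1],px2w('top2',(222,172),z)[1])
c=np.load('pics/scene2.npz');V=c['V'];R=V[:3,:3];o=-R.T@V[:3,3]
for u,v in[(120+298/2,120+80/2),(120+318/2,120+190/2),(120+325/2,120+230/2),(120+345/2,120+260/2),(120+372/2,120+305/2)]:
  p=cv2.undistortPoints(np.array([[[u,v]]],float),c['K'],c['D'])[0,0]; d=R.T@np.array([p[0],p[1],1])
  for yy in(.149,.19):
    P=o+d*(yy-o[1])/d[1]; print((u,v),yy,'fwd %.3f z-TCP %.3f'%(P[0]-.533,P[2]-.2753))
E
```

```text
top fwd edge 0.45 [0.59388895 0.15942816 0.45      ] sides 0.23026490040576927 0.0992970025097427
top fwd edge 0.5 [0.58454535 0.15148688 0.5       ] sides 0.218744193371931 0.09439418432819144
top fwd edge 0.55 [0.57520175 0.1435456  0.55      ] sides 0.20722348633809268 0.08949136614664017
(269.0, 160.0) 0.149 fwd 0.058 z-TCP 0.347
(269.0, 160.0) 0.19 fwd 0.067 z-TCP 0.408
(279.0, 215.0) 0.149 fwd 0.043 z-TCP 0.196
(279.0, 215.0) 0.19 fwd 0.054 z-TCP 0.279
(282.5, 235.0) 0.149 fwd 0.036 z-TCP 0.117
(282.5, 235.0) 0.19 fwd 0.048 z-TCP 0.212
(292.5, 250.0) 0.149 fwd 0.015 z-TCP 0.038
(292.5, 250.0) 0.19 fwd 0.030 z-TCP 0.145
(306.0, 272.5) 0.149 fwd -0.023 z-TCP -0.116
(306.0, 272.5) 0.19 fwd -0.002 z-TCP 0.013
```

```bash
echo '{"segments": [[0, -13.5, 0, 0, 0], [0, -13.5, 0, 30, 0], [0, -13.5, 0, 50, 0], [0, -13.5, 0, 57, 0], [0, -13.5, 0, 59, 0]]}' > rows.txt && python3 inch.py rows.txt && echo '{"segments": [[0, 0, 0, 0, 0]]}' > rows.txt && python3 inch.py rows.txt && echo '{"segments": [[0, 0, -17, 0, 0], [0, 0, -34, 0, 0], [0, 0, -51, 0, 0], [0, 0, -68, 0, 0], [0, 0, -85, 0, 0]]}' > rows.txt && python3 inch.py rows.txt && echo '{"segments": [[0, 0, -17, 0, 0], [0, 0, -34, 0, 0], [0, 0, -51, 0, 0], [0, 0, -68, 0, 0], [0, 0, -85, 0, 0]]}' > rows.txt && python3 inch.py rows.txt&& echo '{"segments": [[0, 0, -17, 0, 0], [0, 0, -34, 0, 0], [0, 0, -51, 0, 0], [0, 0, -68, 0, 0], [0, 0, -85, 0, 0]]}' > rows.txt && python3 inch.py rows.txt
cat > look.py <<'E'
import sys; from h import *
# report light-grey scrap blobs (table plane) seen by both cameras
def blobs(n):
    c=snap(n,sys.argv[1]+n); im=c['image'].astype(int); h=cv2.cvtColor(c['image'],cv2.COLOR_RGB2HSV)
    m=((h[...,1]<50)&(h[...,2]>165)).astype(np.uint8)
    k,l,s,ce=cv2.connectedComponentsWithStats(m)
    for i in range(1,k):
        if 12<s[i,4]<400:
            for nm,z in(('table',.086),('tray',.02)):
                P=px2w(sys.argv[1]+n,ce[i],z)
                if nm=='table' and .555<P[0]<.732 and -.10<P[1]<.17 or nm=='tray' and .545<P[0]<.745 and -.225<P[1]<-.1: print(n,nm,P[:2].round(3),'px',ce[i].round(0),s[i,2:5])
for n in('top','scene'): blobs(n)
o=bot.observe(); print(o['time'],o['ee_pos'].round(4))
E
python3 look.py a
```

```text
time: 5.3
ee_pos: [0.5461, 0.1456, 0.2158]
tcp_rot: [-0.002, 0.001, 1.0, -0.0]
wrist_force: [-0.8, 0.2, -2.5]
gripper_width: 0.0189
grip_force: 60.0
time: 5.38
ee_pos: [0.5471, 0.1462, 0.2174]
tcp_rot: [0.0, 0.001, 1.0, -0.0]
wrist_force: [0.1, -0.0, -1.4]
gripper_width: 0.0189
grip_force: 60.0
time: 5.8
ee_pos: [0.5477, 0.0613, 0.2192]
tcp_rot: [0.002, 0.0, 1.0, 0.0]
wrist_force: [0.6, -0.6, -1.9]
gripper_width: 0.0194
grip_force: 59.9
time: 6.22
ee_pos: [0.5476, -0.024, 0.2192]
tcp_rot: [0.001, 0.0, 1.0, -0.0]
wrist_force: [-0.6, 0.4, -1.6]
gripper_width: 0.0193
grip_force: 60.0
time: 6.63
ee_pos: [0.5476, -0.1093, 0.2193]
tcp_rot: [0.002, 0.0, 1.0, -0.001]
wrist_force: [0.3, -0.7, -1.9]
gripper_width: 0.0188
grip_force: 60.0
top table [0.696 0.043] px [258. 142.] [ 8  8 37]
top table [ 0.687 -0.045] px [293. 145.] [10  9 58]
top table [0.682 0.122] px [227. 147.] [10 10 74]
scene table [0.644 0.088] px [244. 271.] [ 17  62 293]
scene table [0.697 0.04 ] px [219. 258.] [ 9 10 46]
scene table [0.681 0.119] px [231. 287.] [11 10 78]
6.7333 [ 0.5476 -0.1104  0.2192]
```

Scaled: 0.06 m is 60, 0.03 m is 30.

```bash
echo '{"segments": [[0, 0, 30, 0, 0], [0, 0, 60, 0, 0], [0, 6, 60, 0, 0], [0, 6, 60, 0, 0]]}' > rows.txt && python3 inch.py rows.txt && echo '{"segments": [[0, 11, 0, 2, 0], [0, 21, 0, 5, 0], [0, 31, 0, 9, 0], [0, 41, 0, 13.5, 0], [0, 48, 0, 18, 0]]}' > rows.txt && python3 inch.py rows.txt && echo '{"segments": [[0, 7.5, 0, 5.5, 0], [0, 7.5, 0, 5.5, 0]]}' > rows.txt && python3 inch.py rows.txt; python3 - <<'E'
from h import *
o=bot.observe();print(o['ee_pos'],o['tcp_rot'],o['wrist_force'])
for n in('top','scene'): snap(n,n+'3')
a=cv2.imread('pics/top3.png')[110:230,230:370];b=cv2.imread('pics/scene3.png')[140:260,200:340]
cv2.imwrite('pics/c6.png',cv2.resize(np.hstack([a,b]),None,fx=2.85,fy=2.85,interpolation=cv2.INTER_CUBIC))
E
```

```text
time: 7.07
ee_pos: [0.5415, -0.0462, 0.2186]
tcp_rot: [0.002, -0.001, 1.0, 0.0]
wrist_force: [1.5, 0.8, -0.8]
gripper_width: 0.0194
grip_force: 60.2
time: 7.48
ee_pos: [0.4951, -0.0487, 0.2022]
tcp_rot: [0.004, 0.0, 1.0, -0.001]
wrist_force: [3.7, 0.6, 2.9]
gripper_width: 0.0191
grip_force: 60.2
time: 7.65
ee_pos: [0.4853, -0.0484, 0.194]
tcp_rot: [0.001, 0.0, 1.0, -0.001]
wrist_force: [3.0, 0.1, 2.2]
gripper_width: 0.0189
grip_force: 60.3
[ 0.48528755 -0.04837234  0.19398739] [ 8.69484806e-04  2.77691797e-04  9.99999425e-01 -5.62666101e-04] [3.04712651 0.12363248 2.18425829]
```

View pics/c6.png

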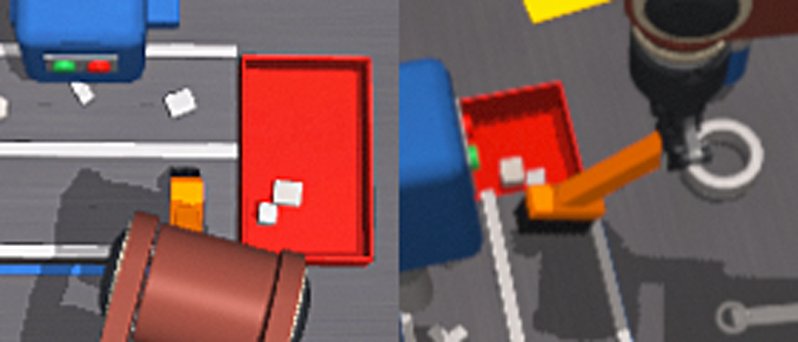

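Both front pieces are in the red tray (c6 (288,192) and (267,212)). The brush is pitched with its far end up, with black bristles showing at (185,173). Next I'll estimate the tilt.

```bash
python3 - <<'E'
from h import *
t=lambda u,v:np.array((230+(u+.5)/2.85-.5,110+(v+.5)/2.85-.5))
s=lambda u,v:np.array((200+(u-399+.5)/2.85-.5,140+(v+.5)/2.85-.5))
c=[('top3',t(170,170),(35,14,0)),('top3',t(200,170),(35,-14,0)),('top3',t(170,178),(35,14,30)),('top3',t(201,178),(35,-14,30)),('scene3',s(517,232),(35,14,0)),('scene3',s(592,230),(-35,14,0)),('scene3',s(528,190),(35,-14,45))]
def M(m,th):
    g=np.array([.4853,-.0484,.188]); d=np.array(m)-np.array([-51,0,136.]); d=d/1e3
    C,S=np.cos(th),np.sin(th); return g+[C*d[0]-S*d[2],d[1],S*d[0]+C*d[2]]
def M2(m,th): # top towards -x: x->+z, z->-x
    return M(m,th)
for deg in(15,18,21,24,27,30,33):
    th=np.radians(deg); r=[np.round(w2px(n,M(m,th))[0]-uv,1) for n,uv,m in c]
    print(deg,[x.tolist() for x in r],round(float(np.sum(np.square(r))),1),M((-35,0,0),th).round(4))
E
```

```text
15 [[-0.3, 8.8], [0.2, 8.8], [-0.0, 7.4], [0.4, 7.4], [9.0, 3.6], [8.1, 2.0], [6.5, 0.2]] 470.6 [ 0.536  -0.0484  0.0608]
18 [[-0.3, 6.2], [0.3, 6.2], [0.0, 5.4], [0.5, 5.5], [6.7, 3.0], [5.7, 2.1], [5.1, -0.6]] 253.9 [ 0.5425 -0.0484  0.0636]
21 [[-0.2, 3.8], [0.4, 3.8], [0.1, 3.6], [0.6, 3.6], [4.6, 2.3], [3.3, 2.0], [3.9, -1.5]] 114.2 [ 0.549  -0.0484  0.0668]
24 [[-0.1, 1.4], [0.5, 1.5], [0.2, 1.8], [0.7, 1.8], [2.6, 1.5], [0.9, 2.0], [2.7, -2.4]] 38.4 [ 0.5552 -0.0484  0.0703]
27 [[-0.1, -0.8], [0.7, -0.8], [0.2, 0.2], [0.8, 0.2], [0.6, 0.6], [-1.3, 1.8], [1.6, -3.4]] 22.3 [ 0.5613 -0.0484  0.0741]
30 [[0.0, -2.9], [0.8, -2.9], [0.3, -1.3], [1.0, -1.3], [-1.2, -0.3], [-3.6, 1.6], [0.6, -4.5]] 59.6 [ 0.5672 -0.0484  0.0782]
33 [[0.1, -4.9], [0.9, -4.9], [0.4, -2.7], [1.1, -2.7], [-2.9, -1.4], [-5.7, 1.2], [-0.2, -5.6]] 140.5 [ 0.5728 -0.0484  0.0827]
```

Scaled: -0.113 m is -113, -0.105 m is -105.

```bash
echo '{"segments": [[0, 0, 0, -25, 0], [0, -35, 46, -25, 0], [0, -70, 46, -25, 0], [0, -105, 46, -25, 0], [0, -113, 46, -25, 0]]}' > rows.txt && python3 inch.py rows.txt && echo '{"segments": [[0, 0, 0, 0, 0], [0, 0, 0, 15, 0], [0, 0, 0, 25, 0], [0, 0, 0, 25, 0]]}' > rows.txt && python3 inch.py rows.txt && python3 look.py b && echo '{"segments": [[0, 0, -17, 0, 0], [0, 0, -34, 0, 0], [0, 0, -51, 0, 0], [0, 0, -68, 0, 0], [0, 0, -85, 0, 0]]}' > rows.txt && python3 inch.py rows.txt && echo '{"segments": [[0, 0, -12, 0, 0], [0, 0, -24, 0, 0], [0, 0, -24, 0, 0], [0, 0, -24, 0, 0]]}' > rows.txt && python3 inch.py rows.txt && python3 look.py c
```

```text
time: 8.17
ee_pos: [0.6009, -0.001, 0.2157]
tcp_rot: [-0.003, -0.001, 1.0, 0.0]
wrist_force: [-0.9, 0.1, -1.1]
gripper_width: 0.0194
grip_force: 60.0
time: 8.5
ee_pos: [0.5962, -0.0019, 0.1927]
tcp_rot: [-0.003, -0.0, 1.0, 0.0]
wrist_force: [0.5, -0.7, -0.2]
gripper_width: 0.0193
grip_force: 60.9
top table [0.682 0.123] px [227. 147.] [10 10 74]
top table [0.644 0.128] px [225. 162.] [ 30   5 131]
top tray [ 0.615 -0.146] px [330. 177.] [10  9 72]
top tray [ 0.596 -0.127] px [323. 184.] [ 6  7 38]
scene table [ 0.643 -0.073] px [232. 214.] [ 7 13 52]
scene tray [ 0.643 -0.108] px [232. 214.] [ 7 13 52]
scene table [0.645 0.138] px [248. 291.] [  9  22 105]
scene table [0.681 0.119] px [231. 287.] [11 10 78]
8.6 [ 0.5968 -0.0019  0.1928]
time: 9.02
ee_pos: [0.5971, -0.0873, 0.1929]
tcp_rot: [-0.001, -0.0, 1.0, 0.0]
wrist_force: [-0.6, 0.4, -2.2]
gripper_width: 0.0193
grip_force: 60.7
time: 9.35
ee_pos: [0.5982, -0.1109, 0.1935]
tcp_rot: [-0.0, 0.0, 1.0, 0.0]
wrist_force: [-0.4, -0.0, -1.4]
gripper_width: 0.019
grip_force: 60.7
top table [0.696 0.043] px [258. 142.] [ 8  8 37]
top table [0.682 0.122] px [227. 147.] [10 10 74]
top table [0.644 0.06 ] px [252. 162.] [ 88   5 387]
top tray [ 0.594 -0.127] px [323. 185.] [ 6  6 31]
scene tray [ 0.614 -0.148] px [239. 199.] [ 8  8 50]
scene table [ 0.597 -0.097] px [248. 202.] [ 6  5 27]
scene tray [ 0.593 -0.133] px [248. 202.] [ 6  5 27]
scene table [0.644 0.093] px [244. 273.] [ 16  58 274]
scene table [0.697 0.04 ] px [219. 258.] [ 9 10 46]
scene table [0.681 0.119] px [231. 287.] [11 10 78]
9.45 [ 0.5984 -0.1101  0.1936]
```

Scaled: 0.11 m is 110, 0.06 m is 60.

```bash
echo '{"segments": [[0, 0, 0, -30, 0], [0, 30, 0, -30, 0], [0, 60, 30, -30, 0], [0, 60, 70, -30, 0], [0, 60, 110, -30, 0]]}' > rows.txt && python3 inch.py rows.txt && echo '{"segments": [[0, 0, 40, 0, 0], [0, 0, 83, 0, 0], [0, -30, 83, 0, 0], [0, -60, 83, 0, 0], [0, -60, 83, 0, 0]]}' > rows.txt && python3 inch.py rows.txt&& echo '{"segments": [[0, 0, 0, 15, 0], [0, 0, 0, 30, 0], [0, 0, 0, 30, 0]]}' > rows.txt && python3 inch.py rows.txt && python3 look.py d && echo '{"segments": [[0, 0, -16, 0, 0], [0, 0, -32, 0, 0], [0, 0, -48, 0, 0], [0, 0, -64, 0, 0], [0, 0, -80, 0, 0]]}' > rows.txt && python3 inch.py rows.txt && echo '{"segments": [[0, 0, -16, 0, 0], [0, 0, -32, 0, 0], [0, 0, -48, 0, 0], [0, 0, -64, 0, 0], [0, 0, -80, 0, 0]]}' > rows.txt && python3 inch.py rows.txt && echo '{"segments": [[0, 0, -12, 0, 0], [0, 0, -24, 0, 0], [0, 0, -34, 0, 0], [0, 0, -34, 0, 0]]}' > rows.txt && python3 inch.py rows.txt && python3 look.py e
```

```text
time: 9.87
ee_pos: [0.5368, 0.0006, 0.2235]
tcp_rot: [-0.0, 0.001, 1.0, 0.0]
wrist_force: [0.7, 0.5, -1.2]
gripper_width: 0.0191
grip_force: 60.7
time: 10.28
ee_pos: [0.6014, 0.0841, 0.2232]
tcp_rot: [0.001, -0.002, 1.0, 0.0]
wrist_force: [-1.5, -0.3, -1.2]
gripper_width: 0.019
grip_force: 60.8
time: 10.53
ee_pos: [0.5975, 0.0831, 0.1918]
tcp_rot: [-0.001, -0.001, 1.0, 0.0]
wrist_force: [0.7, 0.4, -1.2]
gripper_width: 0.0189
grip_force: 61.1
top tray [ 0.697 -0.164] px [337. 147.] [ 9 10 65]
top table [0.65  0.036] px [261. 160.] [ 1 22 22]
top table [ 0.643 -0.037] px [290. 162.] [ 47   6 251]
top tray [ 0.614 -0.146] px [330. 177.] [10  9 74]
top tray [ 0.596 -0.127] px [323. 184.] [ 6  7 38]
scene table [ 0.644 -0.024] px [235. 230.] [ 13  46 200]
scene table [0.697 0.04 ] px [219. 258.] [ 9  9 43]
10.6333 [0.5981 0.0827 0.1938]
time: 11.05
ee_pos: [0.5985, 0.0018, 0.1949]
tcp_rot: [0.0, -0.0, 1.0, 0.0]
wrist_force: [0.7, 0.7, -2.1]
gripper_width: 0.019
grip_force: 61.1
time: 11.47
ee_pos: [0.5985, -0.0783, 0.1949]
tcp_rot: [0.001, -0.0, 1.0, -0.0]
wrist_force: [0.1, 0.6, -1.3]
gripper_width: 0.019
grip_force: 61.1
time: 11.8
ee_pos: [0.5986, -0.1134, 0.1942]
tcp_rot: [0.0, 0.001, 1.0, -0.0]
wrist_force: [-0.5, -0.7, -2.8]
gripper_width: 0.0192
grip_force: 61.1
top table [0.682 0.122] px [227. 147.] [10 10 74]
top table [0.644 0.06 ] px [252. 162.] [ 89   5 392]
top tray [ 0.594 -0.127] px [323. 185.] [ 6  6 33]
scene tray [ 0.614 -0.148] px [239. 199.] [ 8  8 50]
scene table [ 0.597 -0.097] px [248. 202.] [ 6  5 27]
scene tray [ 0.593 -0.133] px [248. 202.] [ 6  5 27]
scene table [ 0.643 -0.022] px [236. 231.] [ 4  4 13]
scene table [0.644 0.093] px [244. 273.] [ 16  58 275]
scene table [0.681 0.119] px [231. 287.] [11 10 78]
11.9 [ 0.5986 -0.1118  0.1939]
```

```bash
echo '{"segments": [[0, 0, 0, -30, 0], [0, 30, 0, -30, 0], [0, 60, 30, -30, 0], [0, 60, 70, -30, 0], [0, 60, 110, -30, 0]]}' > rows.txt && python3 inch.py rows.txt && echo '{"segments": [[0, 0, 40, 0, 0], [0, 0, 80, 0, 0], [0, 0, 120, 0, 0], [0, 0, 160, 0, 0], [0, 0, 160, 0, 0]]}' > rows.txt && python3 inch.py rows.txt&& echo '{"segments": [[0, -30, 0, 0, 0], [0, -60, 0, 0, 0], [0, -60, 0, 15, 0], [0, -60, 0, 30, 0], [0, -60, 0, 30, 0]]}' > rows.txt && python3 inch.py rows.txt && python3 look.py f && echo '{"segments": [[0, 0, -16, 0, 0], [0, 0, -32, 0, 0], [0, 0, -48, 0, 0], [0, 0, -64, 0, 0], [0, 0, -80, 0, 0]]}' > rows.txt && python3 inch.py rows.txt && echo '{"segments": [[0, 0, -16, 0, 0], [0, 0, -32, 0, 0], [0, 0, -48, 0, 0], [0, 0, -64, 0, 0], [0, 0, -80, 0, 0]]}' > rows.txt && python3 inch.py rows.txt && echo '{"segments": [[0, 0, -16, 0, 0], [0, 0, -32, 0, 0], [0, 0, -48, 0, 0], [0, 0, -64, 0, 0], [0, 0, -80, 0, 0]]}' > rows.txt && python3 inch.py rows.txt && echo '{"segments": [[0, 0, -12, 0, 0], [0, 0, -24, 0, 0], [0, 0, -32, 0, 0], [0, 0, -32, 0, 0], [0, 0, -32, -30, 0]]}' > rows.txt && python3 inch.py rows.txt && echo '{"segments": [[0, 40, 0, 0, 0], [0, 80, 0, -10, 0], [0, 120, 0, -10, 0], [0, 120, 30, -10, 0], [0, 120, 60, -10, 0]]}' > rows.txt && python3 inch.py rows.txt && python3 look.py g
```

```text
time: 12.32
ee_pos: [0.5368, -0.0004, 0.2235]
tcp_rot: [-0.0, 0.001, 1.0, 0.0]
wrist_force: [1.6, 0.4, -2.0]
gripper_width: 0.0191
grip_force: 61.0
time: 12.73
ee_pos: [0.5373, 0.1651, 0.224]
tcp_rot: [-0.0, -0.004, 1.0, 0.002]
wrist_force: [0.4, 0.5, -1.5]
gripper_width: 0.0194
grip_force: 61.1
time: 13.15
ee_pos: [0.5978, 0.1585, 0.1912]
tcp_rot: [-0.002, -0.0, 1.0, -0.0]
wrist_force: [0.1, 0.5, -1.1]
gripper_width: 0.0194
grip_force: 61.3
top table [0.682 0.12 ] px [228. 147.] [ 8 10 54]
top tray [ 0.692 -0.137] px [327. 148.] [10 13 65]
top tray [ 0.699 -0.168] px [339. 146.] [10  9 65]
top table [0.665 0.141] px [220. 154.] [ 3 10 16]
top tray [ 0.615 -0.146] px [330. 177.] [10  9 72]
top tray [ 0.596 -0.127] px [323. 184.] [ 6  7 38]
scene table [0.644 0.032] px [239. 250.] [ 19  73 310]
scene table [0.681 0.118] px [231. 286.] [11 10 74]
13.25 [0.598  0.1584 0.1935]
time: 13.67
ee_pos: [0.5984, 0.0778, 0.1951]
tcp_rot: [0.001, -0.0, 1.0, 0.0]
wrist_force: [-0.2, 0.2, -2.0]
gripper_width: 0.0188
grip_force: 61.2
time: 14.08
ee_pos: [0.5984, -0.0023, 0.1951]
tcp_rot: [0.001, -0.0, 1.0, 0.0]
wrist_force: [1.6, 0.6, -0.9]
gripper_width: 0.0189
grip_force: 61.2
time: 14.5
ee_pos: [0.5985, -0.0824, 0.1951]
tcp_rot: [0.001, -0.0, 1.0, -0.0]
wrist_force: [0.6, 0.3, -1.1]
gripper_width: 0.0193
grip_force: 61.2
time: 14.92
ee_pos: [0.5948, -0.1127, 0.2167]
tcp_rot: [-0.006, 0.0, 1.0, 0.002]
wrist_force: [-0.6, -0.0, -2.7]
gripper_width: 0.0188
grip_force: 61.1
time: 15.33
ee_pos: [0.4766, -0.0537, 0.2337]
tcp_rot: [0.0, 0.002, 1.0, 0.0]
wrist_force: [-0.3, -0.2, -2.0]
gripper_width: 0.0194
grip_force: 61.2
top tray [ 0.688 -0.129] px [324. 150.] [ 15  13 115]
top tray [ 0.699 -0.168] px [339. 146.] [10  9 65]
top tray [ 0.615 -0.146] px [330. 177.] [10  9 72]
top tray [ 0.596 -0.127] px [323. 184.] [ 6  7 38]
scene tray [ 0.614 -0.148] px [239. 199.] [ 8  8 47]
15.4333 [ 0.4778 -0.0506  0.234 ]
```

Table is clear and all five are in the tray. Next I'll straighten the brush by pressing its far face flush against the table's front side.

Scaled: 0.0935 m is 93.5, 0.078 m is 78.

```bash
echo '{"segments": [[0, 35, 0, 0, 0], [0, 70, 0, 0, 0], [0, 78, 0, 30, 0], [0, 78, 0, 65, 0], [0, 78, 0, 93.5, 0]]}' > rows.txt && python3 inch.py rows.txt && echo '{"segments": [[0, 0, 0, 0, 0], [0, -10, 0, 0, 0], [0, -18, 0, -8, 0], [0, -26, 0, -18, 0], [0, -34, 0, -29, 0]]}' > rows.txt && python3 inch.py rows.txt && echo '{"segments": [[0, -10, 0, -9, 0], [0, -20, 0, -17, 0], [0, -28, 0, -22.5, 0], [0, -28, 0, -22.5, 0]]}' > rows.txt && python3 inch.py rows.txt && python3 -c "
from plant import bot
o=bot.observe();print(o['ee_pos'],o['wrist_force'],o['wrist_torque'])"
```

```text
time: 15.85
ee_pos: [0.4002, -0.0537, 0.1396]
tcp_rot: [0.001, -0.0, 1.0, -0.0]
wrist_force: [0.8, 0.2, -2.7]
gripper_width: 0.0192
grip_force: 61.2
time: 16.27
ee_pos: [0.4337, -0.0536, 0.1699]
tcp_rot: [-0.003, -0.0, 1.0, 0.0]
wrist_force: [-2.4, 0.5, -3.2]
gripper_width: 0.0196
grip_force: 61.4
time: 16.6
ee_pos: [0.464, -0.0539, 0.1943]
tcp_rot: [0.001, -0.0, 1.0, -0.0]
wrist_force: [-2.2, -0.1, -0.8]
gripper_width: 0.0194
grip_force: 61.7
[ 0.46402712 -0.05390279  0.19429057] [-2.16286128 -0.05328046 -0.83549712] [0.02731501 0.62720108 0.03343621]
```

Scaled: -0.002 m is -2.

```bash
echo '{"segments": [[0, -2, 0, 0, 0], [0, -2, 0, 0, 0]]}' > rows.txt && python3 inch.py rows.txt ; python3 - <<'E'
from h import *
for n in('top','scene'): snap(n,n+'4')
a=cv2.imread('pics/top4.png')[120:240,260:380];b=cv2.imread('pics/scene4.png')[130:250,200:320]
cv2.imwrite('pics/c7.png',cv2.resize(np.hstack([a,b]),None,fx=3.3,fy=3.3,interpolation=cv2.INTER_CUBIC))
E
```

```text
time: 16.77
ee_pos: [0.4644, -0.0539, 0.192]
tcp_rot: [-0.0, -0.0, 1.0, -0.0]
wrist_force: [-2.8, 0.1, 0.1]
gripper_width: 0.0192
grip_force: 61.8
```

View pics/c7.png

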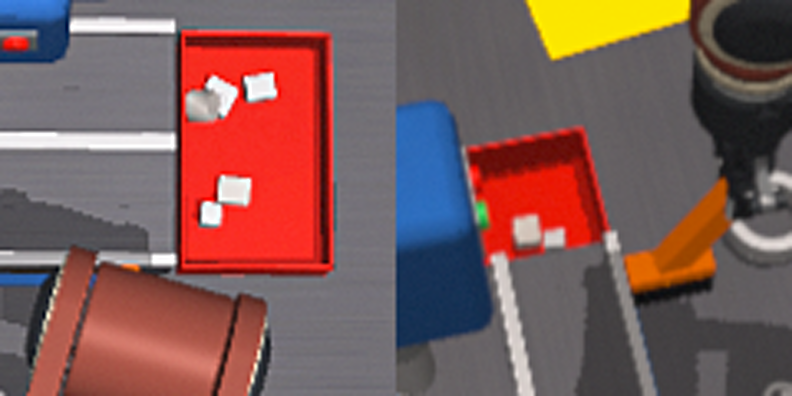

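All five pieces are in the red tray, at top crop (200,105), (222,95), (260,87), (233,190) and (210,213). The brush is roughly upright against the table; its bottom edge runs (638,302)–(713,283). I'll check the residual tilt.

```bash
python3 - <<'E'
from h import *
s=lambda u,v:np.array((200+(u-396+.5)/3.3-.5,130+(v+.5)/3.3-.5))
c=[(s(638,302),(35,14,0)),(s(713,283),(-35,14,0)),(s(630,285),(35,14,30)),(s(715,270),(-35,14,30))]
g=np.array([.4642,-.0539,.186])
for deg in(-6,-3,0,3,6,9):
    th=np.radians(deg);C,S=np.cos(th),np.sin(th);r=[]
    for uv,m in c:
        d=(np.array(m)-[-51,0,136.])/1e3; r.append((w2px('scene4',g+[C*d[0]-S*d[2],d[1],S*d[0]+C*d[2]])[0]-uv).round(1).tolist())
    print(deg,r)
print('s2',px2w('top4',(260+200/3.3,120+105/3.3),.03),'tray corners',px2w('top4',(260+180/3.3,120+32/3.3),.05),px2w('top4',(260+331/3.3,120+271/3.3),.05))
E
```

```text
-6 [[2.1, 2.5], [4.6, 1.8], [3.5, 3.0], [3.5, 0.8]]
-3 [[-0.6, 2.5], [2.0, 2.3], [1.3, 2.7], [1.4, 1.2]]
0 [[-3.2, 2.3], [-0.5, 2.7], [-0.9, 2.4], [-0.6, 1.5]]
3 [[-5.8, 2.1], [-3.1, 3.1], [-2.9, 2.0], [-2.6, 1.8]]
6 [[-8.3, 1.8], [-5.6, 3.4], [-4.9, 1.6], [-4.6, 2.0]]
9 [[-10.7, 1.4], [-8.1, 3.6], [-6.8, 1.1], [-6.6, 2.1]]
s2 [ 0.68076676 -0.11943908  0.03      ] tray corners [ 0.73574648 -0.10241289  0.05      ] [ 0.54542517 -0.21956982  0.05      ]
```

Scaled: -0.1 m is -100, -0.03 m is -30.

```bash
echo '{"segments": [[0, 10, 0, 0, 0], [0, 27, 0, -30, 0], [0, 27, 0, -70, 0], [0, 27, 0, -100, 0], [0, 27, 0, -100, 0]]}' > rows.txt && python3 inch.py rows.txt && echo '{"segments": [[0, 0, -200, 0, 0], [0, 0, -200, 0, 0], [0, 0, -200, 0, 0], [0, 0, -200, 0, 0], [0, 0, -200, 0, 0]]}' > rows.txt && python3 inch.py rows.txt && echo '{"segments": [[0, 0, -134, 0, 0], [0, 0, -134, 0, 0], [0, 0, -134, 0, 0], [0, 0, -134, 0, 0], [0, 0, -134, 0, 0]]}' > rows.txt && python3 inch.py rows.txt && echo '{"segments": [[0, 0, 0, 40, 0], [0, 0, 0, 80, 0], [0, 0, 0, 120, 0], [0, 0, 0, 130, 0], [0, 0, 0, 130, 0]]}' > rows.txt && python3 inch.py rows.txt && echo '{"segments": [[0, 0, 0, 4, 0], [0, 0, 0, 4, 0], [0, 0, 0, 4, 0]]}' > rows.txt && python3 inch.py rows.txt
```

```text
time: 17.28
ee_pos: [0.4408, -0.0547, 0.3002]
tcp_rot: [0.008, -0.0, 1.0, -0.002]
wrist_force: [1.4, -1.0, -0.9]
gripper_width: 0.0189
grip_force: 61.7
time: 17.7
ee_pos: [0.4375, -0.2567, 0.2915]
tcp_rot: [0.001, 0.0, 1.0, -0.001]
wrist_force: [0.6, 0.4, -2.1]
gripper_width: 0.0194
grip_force: 61.6
time: 18.12
ee_pos: [0.4372, -0.3906, 0.2907]
tcp_rot: [0.0, 0.002, 1.0, -0.0]
wrist_force: [-0.1, -0.1, -1.8]
gripper_width: 0.0192
grip_force: 61.6
time: 18.53
ee_pos: [0.436, -0.3845, 0.1571]
tcp_rot: [-0.003, -0.001, 1.0, 0.003]
wrist_force: [-0.2, -0.4, -1.8]
gripper_width: 0.0193
grip_force: 61.5
time: 18.78
ee_pos: [0.439, -0.389, 0.1612]
tcp_rot: [0.002, -0.0, 1.0, -0.002]
wrist_force: [-0.1, 0.1, -0.8]
gripper_width: 0.0189
grip_force: 61.5
```

Not in contact yet (expected at about 0.148). I'll step down and watch the force.

```bash
for i in 1; do echo '{"segments": [[0, 0, 0, 4, 0], [0, 0, 0, 6, 0], [0, 0, 0, 6, 0]]}' > rows.txt && python3 inch.py rows.txt && echo '{"segments": [[0, 0, 0, 3, 0], [0, 0, 0, 3, 0], [0, 0, 0, 3, 0]]}' > rows.txt && python3 inch.py rows.txt&& echo '{"segments": [[0, 0, 0, 2, 0], [0, 0, 0, 2, 0], [0, 0, 0, 2, 0]]}' > rows.txt && python3 inch.py rows.txt; done | grep -E "ee_pos|wrist"
```

```text
ee_pos: [0.4377, -0.3879, 0.1521]
wrist_force: [0.4, 0.5, -1.6]
ee_pos: [0.4376, -0.3879, 0.1488]
wrist_force: [0.1, 0.3, -2.0]
ee_pos: [0.4376, -0.3882, 0.1486]
wrist_force: [-4.1, 2.4, 7.2]
```

Scaled: -0.001 m is -1.

```bash
echo '{"segments": [[0, 0, 0, -1, 0], [0.085, 0, 0, -1, 0], [0.085, 0, 0, -1, 0], [0.085, 0, 0, -1, 0], [0.085, 0, 0, -1, 0]]}' > rows.txt && python3 inch.py rows.txt && echo '{"segments": [[0.085, 0, 0, 0, 0], [0.085, 0, 0, 0, 0], [0.085, 0, 0, -20, 0], [0.085, 0, 0, -50, 0], [0.085, 0, 0, -90, 0]]}' > rows.txt && python3 inch.py rows.txt && echo '{"segments": [[0.085, 30, 0, -40, 0], [0.085, 60, 0, -80, 0], [0.085, 60, 0, -80, 0], [0.085, 60, 0, -80, 0], [0.085, 60, 0, -80, 0]]}' > rows.txt && python3 inch.py rows.txt; python3 look.py z; python3 - <<'E'
from h import *
for n,nm in(('topx','top'),('scenex','scene')):
    c=snap(nm,n); h=cv2.cvtColor(c['image'],cv2.COLOR_RGB2HSV); 
    m=((h[...,0]>4)&(h[...,0]<20)&(h[...,1]>180)&(h[...,2]>90)).astype(np.uint8)
    if nm=='scene': m[:, :235]=0; m[160:]=0; m[:,300:]=0
    else: m[:,:395]=0; m[:185]=0; m[265:]=0;m[:,450:]=0
    ys,xs=np.nonzero(m); print(nm,len(xs),xs.min(),xs.max(),ys.min(),ys.max(),xs.mean(),ys.mean())
# expected for upright brush
x,y,a=.4886,-.388,0.
P=np.array([[35,14,45],[35,-14,45],[-35,14,45],[-48.7,10,155.5],[-48.7,-10,155.5],[-71.3,-10,142.5],[-71.3,10,142.5],[35,14,30],[-35,14,30]])/1e3+[x,y,.004]
print(w2px('topx',P).round(1).tolist());print(w2px('scenex',P).round(1).tolist())
E
```

```text
time: 19.95
ee_pos: [0.4377, -0.3877, 0.1476]
tcp_rot: [0.0, -0.0, 1.0, 0.0]
wrist_force: [-0.3, -0.2, 0.0]
gripper_width: 0.0665
grip_force: 0.0
time: 20.37
ee_pos: [0.4362, -0.3862, 0.2349]
tcp_rot: [-0.002, -0.0, 1.0, 0.003]
wrist_force: [1.1, -0.7, -0.1]
gripper_width: 0.0847
grip_force: 0.0
time: 20.78
ee_pos: [0.3777, -0.388, 0.3179]
tcp_rot: [0.001, 0.0, 1.0, -0.0]
wrist_force: [0.3, 0.7, 0.7]
gripper_width: 0.0851
grip_force: 0.0
top tray [ 0.688 -0.129] px [324. 150.] [ 15  14 119]
top tray [ 0.699 -0.168] px [339. 146.] [10  9 65]
top tray [ 0.615 -0.146] px [330. 177.] [10  9 73]
top tray [ 0.596 -0.127] px [323. 184.] [ 6  7 38]
scene tray [ 0.614 -0.148] px [239. 199.] [ 8  8 47]
scene table [ 0.597 -0.098] px [248. 202.] [ 6  5 22]
scene tray [ 0.593 -0.135] px [248. 202.] [ 6  5 22]
20.8833 [ 0.3776 -0.3871  0.315 ]
top 437 418 440 212 251 427.9267734553776 234.24713958810068
scene 511 254 288 91 128 271.2054794520548 111.72407045009784
[[419.1, 210.6], [429.6, 210.6], [419.6, 237.5], [433.5, 241.7], [441.6, 241.7], [440.2, 251.2], [432.1, 251.2], [417.6, 211.1], [418.1, 237.7]]
[[253.7, 126.1], [251.8, 119.2], [276.0, 122.0], [280.6, 94.8], [278.9, 89.8], [286.4, 91.7], [288.1, 96.7], [253.9, 129.2], [275.9, 125.2]]
```

```bash
python3 -c "
from plant import bot
print(bot.sign_off())"
```

```text
the job is handed in; nothing more can be done
None
```

I swept all five scrap pieces into the red tray, stood the brush upright on the yellow mat, let go and handed the job in at about 21 s; sign-off returned no verdict, so the result rests on the last camera check, where everything was in place.

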